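# Roll a sanding drum home against the depth gauge and chock it

### The arm

A 7-joint arm with a two-finger parallel gripper is mounted at the origin on the work surface. World frame = base frame: x ahead of the robot, y to its left, z up, the work surface at z = 0. Lengths are in m, angles in rad, forces in N, time in s.
With the tool pointing down it reaches from about 0.4 to 0.9 m from the base axis. Payload 5.5 kg.
Tool frame: the origin (TCP) lies midway between the tips of the shut fingers; the grasp point (between the pads) lies 19 mm behind it; z points along the fingers, y is the direction in which the jaws open and shut (so a half turn about z gives the same grasp; the last joint's range is limited). The gripper opens to 92 mm and grips with 3 to 60 N. Pads are 19 mm wide; open, the fingers measure 130 mm over their backs; the gripper's body (75 mm by 190 mm) begins 47 mm behind the grasp point.
Start: joints at [-0.86, 0.501, -0.427, 1.55, 0.221, 1.138, -0.21], TCP at [0.281, 0.586, 0.227] pointing down, gripper open.
Joint ranges: [-2.88, 2.88], [-0.31, 2.03], [-1.54, 1.56], [0.2, 2.42], [-1.41, 4.55], [0.19, 2.02], [-2.57, 2.57]. Speed limits (rad/s): [2.57, 2.57, 3.14, 3.14, 3.14, 3.14, 3.14].

### API

Orientations are given as a rotation vector (axis times angle).
In Python, from rig import monitor, snapshot, sign_off, boxes_of, regions_of gives the robot as it stands.
- The arm moves only by the tool play_rows, never from a script. Its argument "rows" is a list of rows, each a list of 3 entries, a list of its own where there are three numbers: the shift along the tool's x, y, z in mm, then the turn, a rotation vector about the tool's x, y, z in rad, then the closure, from -1 (fully open) to 1 (shut). In form: [[[tx, ty, tz], [rx, ry, rz], grip], ...]. A call has exactly 8 rows; each row is the pose to reach, as a shift and turn from the pose commanded when the call began, along the tool's axes at that moment; what a row does not reach only later rows make up. A row lasts 1/12 s, in which the tool goes at most 41.7 mm and 7.16 degrees, less where a joint would pass 70% of its speed; a pose out of reach is approached as far as the arm can. A call with a gripper value outside its range is refused whole. The fingers move at their own pace and stop on an object; "newtons" is the grip in N (left out, the last holds). Time passes only in rows, so rows that repeat a pose let the fingers close, or fill a call up. It gives the time, the measured TCP pose, the force and the opening at its end, in the units of the state.
- monitor.sense(): the state, without advancing time (a new reading comes with each control period).
- snapshot(name): name is "side" or "top" or "wrist"; returns a dict with "frame" (420x560x3 uint8, red, green, blue), "z_map" (420x560 float32, m along the optical axis (not along the pixel's ray), 0 where there is no reading), "fovy" (degrees; the focal length in pixels is half the picture's height over the tangent of half this angle, whatever the lens; pixels are square), "cx", "cy" (the principal point, pixels), "xyz" and "rotation" of the camera in the world. Camera axes: x right, y up, looking along -z (the intrinsics and any distortion apply to the point x, -y, -z); pixel columns grow to the right and rows downward; lengths in m; the calibration is good to about 2 mm. A picture is of the moment at which its call begins.
- sign_off(): hands the job in, once; it reports no verdict.
Trained networks look in a picture, given as the dict that the camera call returned (one of the last four; its "shot" number tells which), for a name from the list of things; names that differ only in an ending like _2 or _b are one class to them, and where a whole thing is asked for, a point or a joint stands for the part that bears it (a point fixed in the world has none). Each returns a list of dicts, best first, with "confidence" (0 to 1); they miss things now and then, are a little off and sometimes report something else, mostly with a low value. They report only what shows in the picture. A call takes as long as a camera call.
- boxes_of(picture, thing): "centre" ([x, y, z] in m, in world coordinates, good to about 4 mm: the middle of the surface that is visible of it).
- regions_of(picture, thing): "pixels" (420x560 bool, what is visible of it).
The state is a dict: "clock": time; "joint_pos": joint angles; "qd": joint speeds; "joint_torque": joint torques, N m; "tool_pos": TCP position; "tcp_rot": TCP orientation; "contact_force": force on the tool from outside, world axes, zero at the start; "ft_torque": the same for the moment, N m; "grip_width": finger opening in m.
Only numpy, scipy, OpenCV 4.12 (cv2) and the standard library are available. Lean on these libraries where they do the work, as an engineer would, in place of code of your own. Each camera call takes 0.05 s, during which the arm holds its last target. There are 200 camera calls.

### The job

Push the loose sanding drum by its side so that it rolls along the bed, without lifting it, up to the depth gauge, and hold it pressed against the gauge's nose bar for about a second with a light push of about 10 N (never above 20 N, the gauge is delicate). Then set the yellow chock squarely across the lane, flat on its floor and close up behind the drum, leaving the drum resting over the red strip. Leave the other things on the bench where they are.

Things in the scene. Friction and masses are not known exactly. Their poses are not given: they have to be found in the camera images.
- bed: Fixed wooden bed, 360 (x) by 156 (y), with a level cork-lined lane along x between two rails. Origin: centre of its underside, z up. Lane floor 20 above the bench, 120 wide; rails 18 thick, tops 10 above the lane floor. Open at the -x end; +x leads to the gauge. Sizes in mm.
- gauge: Fixed depth gauge over the lane, axes as the bed's. Origin: middle of the red strip (20 wide) on the lane's floor. Blue block, front face at x=+42, 44 high. A rigid black nose bar (70 wide, 25 above the floor) sticks out of it; its face stands at x=+19 to +31, set differently each time and not measured. A drum touching it has its axis at x=-6 to +6. Sizes in mm.
- drum: Loose sanding drum: brown abrasive cylinder with bright aluminium ends, diameter 50, length 110, 0.3 to 0.6 kg, lying across the lane before the gauge. Origin: its centre, 25 above the lane floor; its axis is y (x and z turn as it rolls). Rolls easily; coasts a few mm after a slow push, more after a fast one. Rubbing on the lane takes up part of the push on it. Sizes in mm.
- chock: Loose yellow chock, 0.13 kg, on the bench to the robot's right: a block 40 (x) by 70 (y) by 20 high, with a central upright grip 18 (x) by 24 (y) reaching 54 above its underside, black band near the top. Origin: centre of its underside, z up. Same front and back. Sizes in mm.
- glue: Bystander: white glue bottle with an orange cap, diameter 52, height 150. Origin: centre of its base. (mm)
- varnish: Bystander: can, diameter 74, height 100. Origin: centre of its base. (mm)
- screws: Bystander: jar of screws with a red lid, diameter 60, height 70. Origin: centre of its base. (mm)
- tape: Bystander: blue roll of tape lying flat, diameter 90, height 24. Origin: centre of its underside. (mm)
- spare: Bystander: thinner brown sanding drum standing on end, diameter 38, height 90. Origin: centre of its base. (mm)
- offcut: Bystander: dark wooden offcut, 100 by 50 by 22. Origin: centre of its underside. (mm)
- driver: Bystander: screwdriver with a yellow handle lying on the bench, about 200 long along its x, handle towards -x. Origin: its underside. (mm)

How it is judged:
By the outcome, as a careful person would: the job done as asked, in the order asked, and still so for the second after the job is handed in, with the robot touching nothing.
It also fails if it takes over 72 s, if anything falls off the work surface, if the arm or the gripper's body presses on something with over 40 N, if the wrist force passes 120 N, or if a joint passes its speed limit or range.

## Working session

There is one attempt and no reset: what is moved stays moved. The work goes in short steps, Python scripts to look and compute and a tool call to move; the robot and the scene stay as the last step left them, time stands still between calls to the robot, and variables do not carry over. Pictures are saved under pics/ and viewed, about 8 in all and at most 12, crops included, and the job is handed in when it is done.

Besides the shell and the picture viewer there is one more tool, called as name(argument=value, ...) on one line, values as JSON. play_rows: Moves the arm, as the interface text tells. Its arguments: {"type":"object","properties":{"rows":{"type":"array"},"newtons":{"type":"number"}},"required":["rows"]}

```bash
mkdir -p pics
cat > h.py <<'E'
import numpy as np, cv2
from rig import monitor, snapshot, sign_off, boxes_of, regions_of
def f_(p): return 210/np.tan(np.radians(p['fovy'])/2)
def cloud(p):
    f=f_(p); z=p['z_map']; v,u=np.mgrid[0:420,0:560]
    c=np.stack([(u-p['cx'])/f*z,-(v-p['cy'])/f*z,-z],-1)
    return c@np.array(p['rotation']).T+np.array(p['xyz'])
def save(p,n): cv2.imwrite(f'pics/{n}.png',p['frame'][:,:,::-1])
E
python3 - <<'E'
from h import *
s=monitor.sense(); print({k:np.round(v,3) for k,v in s.items()})
ims=[]
for n in ('top','side'):
    p=snapshot(n); ims.append(p['frame']); print(n,[k for k in p],p['fovy'],p['cx'],p['cy'],np.round(p['xyz'],3),np.round(p['rotation'],3).tolist())
    save(p,n)
    for t in ('bed','gauge','drum','chock','glue','varnish','screws','tape','spare','offcut','driver'):
        print(t,[(np.round(b['centre'],3).tolist(),round(b['confidence'],2)) for b in boxes_of(p,t)[:2]])
E
```

```text
{'clock': np.float64(0.0), 'joint_pos': array([-0.86 ,  0.502, -0.427,  1.551,  0.221,  1.138, -0.21 ]), 'qd': array([ 0.   ,  0.001,  0.001, -0.   ,  0.001, -0.001,  0.   ]), 'joint_torque': array([-1.000e-03, -5.666e+01, -5.816e+00, -2.791e+01, -6.900e-02,
        3.100e-02,  0.000e+00]), 'tool_pos': array([0.281, 0.585, 0.226]), 'tcp_rot': array([-6.970e-01, -3.063e+00,  3.000e-03]), 'contact_force': array([ 0.159, -0.206,  0.364]), 'ft_torque': array([ 0.011, -0.001, -0.022]), 'grip_width': np.float64(0.092)}
top ['frame', 'z_map', 'fovy', 'cx', 'cy', 'xyz', 'rotation', 'shot'] 48.76595333046406 277.40570819776735 207.10438595966457 [ 0.329 -0.014  1.192] [0.148, -0.112, -1.56]
bed [([0.542, 0.034, 0.022], 0.69), ([0.671, -0.403, 0.029], 0.53)]
gauge [([0.532, 0.134, 0.048], 0.91)]
drum [([0.534, -0.035, 0.066], 0.9)]
chock [([0.47, -0.366, 0.02], 0.87)]
glue [([0.742, -0.033, 0.098], 0.68), ([0.535, 0.133, 0.047], 0.3)]
varnish [([0.744, 0.117, 0.1], 0.65)]
screws [([0.732, -0.185, 0.072], 0.8)]
tape [([0.673, -0.404, 0.025], 0.84)]
spare [([0.749, 0.21, 0.083], 0.79)]
offcut [([0.65, 0.36, 0.021], 0.7), ([0.733, -0.187, 0.068], 0.49)]
driver [([0.347, 0.389, 0.02], 0.64)]
side ['frame', 'z_map', 'fovy', 'cx', 'cy', 'xyz', 'rotation', 'shot'] 43.433882687952654 276.55709907068666 210.5723949078094 [ 0.353 -0.87   1.133] [0.689, -0.068, -0.196]
bed [([0.537, -0.013, 0.018], 0.73)]
gauge [([0.538, 0.131, 0.043], 0.94), ([0.349, 0.385, 0.018], 0.44)]
drum [([0.538, -0.049, 0.061], 0.6)]
chock [([0.474, -0.38, 0.022], 0.56), ([0.538, -0.013, 0.018], 0.39)]
glue [([0.752, -0.044, 0.087], 0.55)]
varnish [([0.752, 0.095, 0.078], 0.57)]
screws [([0.732, -0.207, 0.057], 0.63)]
tape [([0.67, -0.404, 0.025], 0.96)]
spare [([0.753, 0.208, 0.072], 0.79)]
offcut [([0.653, 0.357, 0.021], 0.84)]
driver [([0.35, 0.383, 0.015], 0.74)]
```

```bash
cat > h.py <<'E'
import numpy as np, cv2
from scipy.spatial.transform import Rotation as R
from rig import monitor, snapshot, sign_off, boxes_of, regions_of
def f_(p): return 210/np.tan(np.radians(p['fovy'])/2)
def cloud(p):
    f=f_(p); z=p['z_map']; v,u=np.mgrid[0:420,0:560]
    c=np.stack([(u-p['cx'])/f*z,-(v-p['cy'])/f*z,-z],-1)
    return c@R.from_rotvec(p['rotation']).as_matrix().T+np.array(p['xyz'])
def save(p,n): cv2.imwrite(f'pics/{n}.png',p['frame'][:,:,::-1])
def rect(P):
    r=cv2.minAreaRect((P[:,:2]*1000).astype(np.float32)); return np.round(r[0],1),np.round(r[1],1),round(r[2],1)
E
python3 - <<'E'
from h import *
p=snapshot('top'); c=cloud(p); save(p,'top1')
for t in ('bed','gauge','drum','chock'):
    r=regions_of(p,t)[0]; m=r['pixels']&(p['z_map']>0); P=c[m]
    print(t,round(r['confidence'],2),m.sum(),rect(P),np.round(np.percentile(P[:,2],[2,50,98]),3),np.round(P.mean(0),3))
    if t=='drum':
        Q=P[P[:,2]>.05]; print('hi',rect(Q))
    if t=='chock':
        for a,b in((.01,.03),(.045,.07)):
            Q=P[(P[:,2]>a)&(P[:,2]<b)]; print(a,rect(Q),np.median(Q[:,2]))
E
```

```text
bed 0.85 6573 (array([545.3,  43. ]), array([366.1, 166.7]), 89.4) [0.014 0.021 0.034] [0.538 0.034 0.023]
gauge 0.76 1180 (array([539.5, 124.6]), array([ 91.9, 153.7]), 87.3) [0.017 0.046 0.067] [0.539 0.126 0.044]
drum 0.84 916 (array([544.3, -38.2]), array([ 51.1, 120.7]), 88.0) [0.039 0.066 0.073] [ 0.537 -0.038  0.064]
hi (array([539.9, -37.9]), array([ 48.9, 111.3]), 87.8)
chock 0.78 473 (array([ 477.7, -371.3]), array([40.5, 71.5]), 15.7) [0.004 0.021 0.057] [ 0.476 -0.367  0.026]
0.01 (array([ 478. , -371.2]), array([39.9, 71.5]), 15.7) 0.020219420003551924
0.045 (array([ 477.8, -370.8]), array([17.7, 25.1]), 14.3) 0.05394391901366369
```

View pics/top.png

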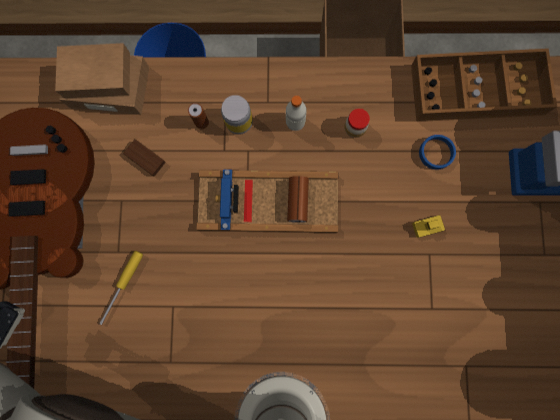

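View pics/side.png

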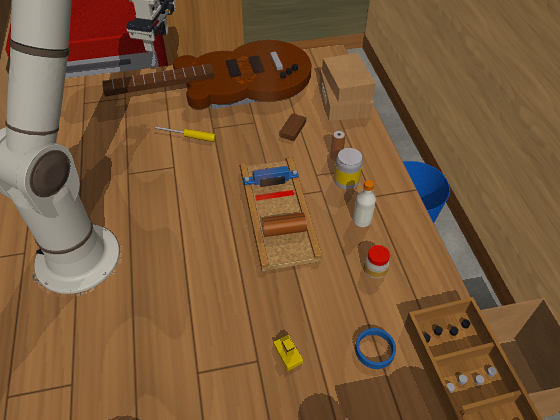

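play_rows(rows=[[[-245, -210, 0], [0, 0, 0], 0.1], [[-245, -210, 0], [0, 0, 0], 0.1], [[-245, -210, 0], [0, 0, 0], 0.1], [[-245, -210, 0], [0, 0, 0], 0.1], [[-245, -210, 0], [0, 0, 0], 0.1], [[-245, -210, 0], [0, 0, 0], 0.1], [[-245, -210, 0], [0, 0, 0], 0.1], [[-245, -210, 0], [0, 0, 0], 0.1]])

```text
clock: 2.12
tool_pos: [0.4128, 0.2867, 0.2269]
tcp_rot: [0.702, 3.061, -0.001]
contact_force: [-0.1, -0.1, 0.3]
grip_width: 0.0438
```

play_rows(rows=[[[-245, -210, 0], [0, 0, 0.95], 0.1], [[-245, -210, 0], [0, 0, 0.95], 0.1], [[-245, -210, 0], [0, 0, 0.95], 0.1], [[-245, -210, 0], [0, 0, 0.95], 0.1], [[-245, -210, 0], [0, 0, 0.95], 0.1], [[-245, -210, 0], [0, 0, 0.95], 0.1], [[-245, -210, 0], [0, 0, 0.95], 0.1], [[-245, -210, 0], [0, 0, 0.95], 0.1]])

```text
clock: 2.78
tool_pos: [0.5423, -0.009, 0.2272]
tcp_rot: [2.031, 2.394, -0.0]
contact_force: [-0.0, 0.1, -0.7]
grip_width: 0.0415
```

```bash
cat >> h.py <<'E'
def go(x,y,z,head):
    "shift (tool mm) and turn to world TCP x,y,z (m), tool-y heading (deg), pointing down"
    s=monitor.sense(); T=R.from_rotvec(s['tcp_rot'])
    h=np.radians(head); yy=np.array([np.cos(h),np.sin(h),0]); zz=np.array([0,0,-1.]); xx=np.cross(yy,zz)
    G=R.from_matrix(np.stack([xx,yy,zz],1))
    d=T.inv().apply(np.array([x,y,z])-s['tool_pos'])*1000
    r=(T.inv()*G).as_rotvec()
    print('clock',round(float(s['clock']),2),'tcp',np.round(s['tool_pos'],4),'head',np.round(np.degrees(np.arctan2(*T.as_matrix()[[1,0],1])),2),'F',np.round(s['contact_force'],1),'w',round(float(s['grip_width']),4))
    print('-> shift',np.round(d,1),'turn',np.round(r,3))
E
python3 - <<'E'
from h import *
go(.54,-.09,.20,0); print(monitor.sense()['joint_pos'])
p=snapshot('wrist'); save(p,'w1'); c=cloud(p)
print(np.round(p['xyz'],3))
for t in ('gauge','drum','bed'):
    print(t,[(np.round(b['centre'],3).tolist(),round(b['confidence'],2)) for b in boxes_of(p,t)[:2]])
np.save('w1.npy',c)
E
```

```text
clock 2.78 tcp [ 0.5423 -0.009   0.2272] head 9.39 F [-0.   0.1 -0.7] w 0.0415
-> shift [-79.5 -15.5  27.3] turn [0.001 0.001 0.164]
[-0.02322829  0.27588075 -0.0126851   1.83529329  0.0056282   1.02918621
  0.12547485]
[0.529 0.064 0.384]
gauge [([0.541, 0.134, 0.053], 0.77)]
drum [([0.536, -0.034, 0.065], 0.62), ([0.733, 0.112, 0.086], 0.52)]
bed [([0.541, 0.047, 0.018], 0.59)]
```

View pics/w1.png

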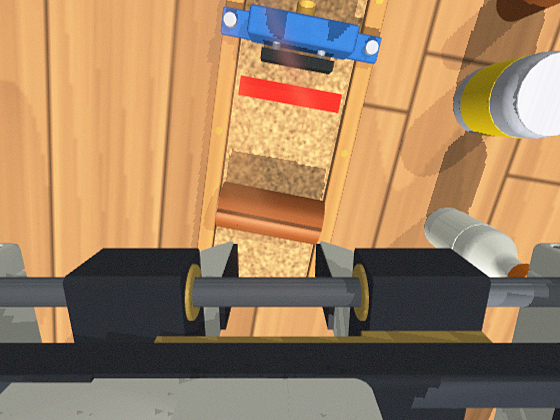

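Run:
```python
from h import *
c=np.load('w1.npy'); im=cv2.imread('pics/w1.png'); hsv=cv2.cvtColor(im,cv2.COLOR_BGR2HSV)
H,S,V=[hsv[...,i].astype(int) for i in range(3)]
v,u=np.mgrid[0:420,0:560]
red=((H<6)|(H>174))&(S>200)&(V>180)&(v>70)&(v<115)&(u>225)&(u<350)
print('red',red.sum(),rect(c[red]),c[red].mean(0))
blk=(V<70)&(v>38)&(v<80)&(u>255)&(u<340)
B=c[blk]; B1=B[(B[:,2]>.035)&(B[:,2]<.055)]
print('nose',len(B1),rect(B1),np.percentile(B1[:,2],[5,50,95]), 'ymin pct',np.percentile(B1[:,1],[1,5,50]))
blue=(H>100)&(H<125)&(S>150)&(v<75)&(u>215)&(u<385); Q=c[blue]; print('blue',rect(Q),np.percentile(Q[:,2],[5,50,95]))
F=Q[(Q[:,2]>.03)&(Q[:,2]<.058)]
print('front face z range pts',len(F),np.polyfit(F[:,0],F[:,1],1),np.median(F[:,1]))
# drum top: z>.06
D=c[(abs(c[...,2]-.064)<.007)&(abs(c[...,1]+.035)<.05)&(abs(c[...,0]-.54)<.07)&(v<245)]
print('drum',len(D),rect(D)); 
D=c[(c[...,2]>.03)&(c[...,2]<.075)&(abs(c[...,1]+.035)<.05)&(abs(c[...,0]-.54)<.05)&(v<245)]
# fit cylinder axis y0,z0,slope with r=25
from scipy.optimize import least_squares
s=least_squares(lambda q:np.hypot(D[:,1]-q[0]-q[1]*(D[:,0]-.54),D[:,2]-.045)-.025,[-.035,0],loss='soft_l1',f_scale=.002); print('drum axis y',s.x,np.std(s.fun))
# rails: z in .026-.034
for sgn in (-1,1):
    m=(abs(c[...,2]-.03)<.003)&(abs(c[...,0]-(.54+sgn*.069))<.018)&(c[...,1]<.1)&(c[...,1]>-.12)&(v<240)
    P=c[m]; k=np.polyfit(P[:,1],P[:,0],1); print('rail',sgn,m.sum(),k,'x@0')
```

```text
red 1367 (array([538.7,  82.6]), array([ 37.3, 108.9]), 89.4) [0.53885522 0.09184807 0.02122881]
nose 517 (array([538. , 120.6]), array([17.3, 70.2]), 82.7) [0.04489243 0.05387468 0.05486413] ymin pct [0.11533013 0.11553234 0.11960118]
blue (array([544.1, 147.1]), array([125. , 113.7]), 37.2) [0.03827263 0.06257715 0.06436704]
front face z range pts 1213 [-0.01382388  0.14841712] 0.1376453005414524
drum 4052 (array([537.6, -35.4]), array([ 44.3, 111.1]), 88.1)
drum axis y [-0.03642507 -0.03619589] 0.000648857710898436
rail -1 2717 [0.01152786 0.46925824] x@0
rail 1 2220 [-0.00093009  0.60715322] x@0
```

play_rows(rows=[[[-40, -9, 0], [0, 0, 0.09], 0.1], [[-79.5, -17.5, 0], [0, 0, 0.174], 0.1], [[-79.5, -17.5, 30], [0, 0, 0.174], 0.1], [[-79.5, -17.5, 65], [0, 0, 0.174], 0.1], [[-79.5, -17.5, 105], [0, 0, 0.174], 0.1], [[-79.5, -17.5, 140], [0, 0, 0.174], 0.1], [[-79.5, -17.5, 165], [0, 0, 0.174], 0.1], [[-79.5, -17.5, 177], [0, 0, 0.174], 0.1]])

```text
clock: 3.65
tool_pos: [0.5349, -0.0832, 0.0463]
tcp_rot: [-2.214, -2.221, 0.004]
contact_force: [-0.6, 0.8, 0.5]
grip_width: 0.0414
```

Run:
```python
from h import *
go(.538,-.09,.033,-0.6)
p=snapshot('top'); c=cloud(p)
im=p['frame']; hsv=cv2.cvtColor(im,cv2.COLOR_RGB2HSV); H,S,V=[hsv[...,i].astype(int) for i in range(3)]
m=((H<5)|(H>174))&(S>200)&(abs(c[...,1]-.09)<.03)&(abs(c[...,0]-.54)<.08)
print(m.sum(),np.median(c[m],0),rect(c[m]))
```

```text
clock 3.65 tcp [ 0.5349 -0.0832  0.0463] head 0.17 F [-0.6  0.8  0.5] w 0.0414
-> shift [-6.8  3.1 13.2] turn [-0.006 -0.002  0.013]
269 [0.54279055 0.08979078 0.02050651] (array([542.1,  89.8]), array([ 18.3, 103. ]), 89.1)
```

play_rows(rows=[[[0, 2, 5], [0, 0, 0.01], 0.1], [[0, 5, 10], [0, 0, 0.017], 0.1], [[2, 5, 13], [0, 0, 0.017], 0.1], [[5, 5, 13], [0, 0, 0.017], 0.1], [[8, 5, 13], [0, 0, 0.017], 0.1], [[11, 5, 13], [0, 0, 0.017], 0.1], [[14, 5, 13], [0, 0, 0.017], 0.1], [[17, 5, 13], [0, 0, 0.017], 0.1]])

```text
clock: 4.37
tool_pos: [0.5431, -0.0689, 0.0372]
tcp_rot: [2.241, 2.201, 0.001]
contact_force: [0.5, -0.5, 0.1]
grip_width: 0.0413
```

play_rows(rows=[[[3, 0, 0], [0, 0, 0], 0.1], [[6, 0, 0], [0, 0, 0], 0.1], [[9, 0, 0], [0, 0, 0], 0.1], [[12, 0, 0], [0, 0, 0], 0.1], [[15, 0, 0], [0, 0, 0], 0.1], [[18, 0, 0], [0, 0, 0], 0.1], [[21, 0, 0], [0, 0, 0], 0.1], [[24, 0, 0], [0, 0, 0], 0.1]])

```text
clock: 5.03
tool_pos: [0.5431, -0.0448, 0.0367]
tcp_rot: [-2.241, -2.201, 0.0]
contact_force: [-0.1, -0.1, -0.1]
grip_width: 0.0412
```

play_rows(rows=[[[3, 0, 0], [0, 0, 0], 0.1], [[6, 0, 0], [0, 0, 0], 0.1], [[9, 0, 0], [0, 0, 0], 0.1], [[12, 0, 0], [0, 0, 0], 0.1], [[15, 0, 0], [0, 0, 0], 0.1], [[18, 0, 0], [0, 0, 0], 0.1], [[21, 0, 0], [0, 0, 0], 0.1], [[24, 0, 0], [0, 0, 0], 0.1]])

```text
clock: 5.7
tool_pos: [0.5436, -0.0208, 0.0367]
tcp_rot: [-2.241, -2.201, 0.0]
contact_force: [-0.0, -0.6, 0.1]
grip_width: 0.0413
```

Run:
```python
from h import *
go(.540,.04,.033,-0.8)
p=snapshot('top'); c=cloud(p); save(p,'t2')
for t in ('drum','gauge'):
    r=regions_of(p,t)[0]; P=c[r['pixels']]; print(t,rect(P[P[:,2]>.05]))
```

```text
clock 5.7 tcp [ 0.5436 -0.0208  0.0367] head -1.03 F [-0.  -0.6  0.1] w 0.0413
-> shift [60.8 -4.7  3.7] turn [-0.    -0.    -0.004]Traceback (most recent call last):
  File "<stdin>", line 5, in <module>
IndexError: list index out of range
```

```bash
cat >> h.py <<'E'
def drum_y(p):
    c=cloud(p); s=monitor.sense()['tool_pos']
    from scipy.optimize import least_squares
    m=(c[...,2]>.058)&(c[...,2]<.075)&(abs(c[...,0]-.54)<.05)&(c[...,1]>s[1]-.01)&(c[...,1]<s[1]+.08)&(c[...,1]<.112)
    D=c[m]
    q=least_squares(lambda q:np.hypot(D[:,1]-q[0]-q[1]*(D[:,0]-.54),D[:,2]-.045)-.025,[s[1]+.035,0],loss='soft_l1',f_scale=.002)
    print('drum axis y,slope',q.x,'n',len(D),'rms',np.std(q.fun))
E
python3 - <<'E'
from h import *
p=snapshot('wrist'); save(p,'w2'); drum_y(p)
E
```

```text
drum axis y,slope [ 0.01943005 -0.03791825] n 23640 rms 0.002680691514803228
```

View pics/w2.png

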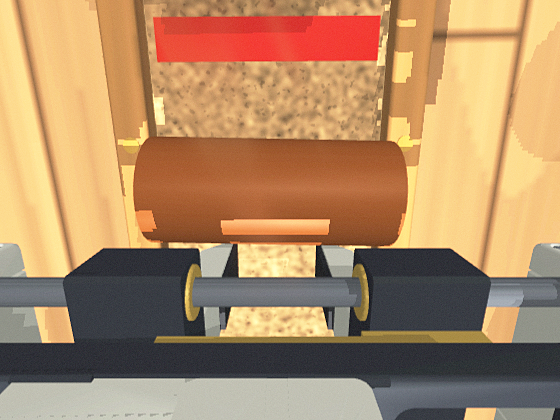

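play_rows(rows=[[[2, -0.5, 0], [0, 0, 0], 0.1], [[5, -1, 0], [0, 0, 0], 0.1], [[8, -1.5, 0], [0, 0, 0], 0.1], [[11, -2, 0], [0, 0, 0], 0.1], [[14, -2, 0], [0, 0, 0], 0.1], [[17, -2, 0], [0, 0, 0], 0.1], [[20, -2, 0], [0, 0, 0], 0.1], [[23, -2, 0], [0, 0, 0], 0.1]])

```text
clock: 6.52
tool_pos: [0.542, 0.0023, 0.0367]
tcp_rot: [-2.241, -2.202, -0.0]
contact_force: [-0.6, -0.3, 1.1]
grip_width: 0.0413
```

play_rows(rows=[[[2, 0, 0], [0, 0, 0], 0.1], [[4, 0, 0], [0, 0, 0], 0.1], [[6, 0, 0], [0, 0, 0], 0.1], [[8, 0, 0], [0, 0, 0], 0.1], [[10, 0, 0], [0, 0, 0], 0.1], [[12, 0, 0], [0, 0, 0], 0.1], [[14, 0, 0], [0, 0, 0], 0.1], [[16, 0, 0], [0, 0, 0], 0.1]])

```text
clock: 7.18
tool_pos: [0.5423, 0.018, 0.0367]
tcp_rot: [2.241, 2.201, 0.0]
contact_force: [0.1, 0.1, -0.2]
grip_width: 0.0414
```

play_rows(rows=[[[1, 0, 0], [0, 0, 0], 0.1], [[2, 0, 0], [0, 0, 0], 0.1], [[3, 0, 0], [0, 0, 0], 0.1], [[4, 0, 0], [0, 0, 0], 0.1], [[5, 0, 0], [0, 0, 0], 0.1], [[6, 0, 0], [0, 0, 0], 0.1], [[7, 0, 0], [0, 0, 0], 0.1], [[8, 0, 0], [0, 0, 0], 0.1]])

```text
clock: 7.85
tool_pos: [0.5425, 0.0259, 0.0367]
tcp_rot: [2.241, 2.201, 0.0]
contact_force: [-0.2, -1.0, 0.8]
grip_width: 0.0413
```

Run:
```python
from h import *
go(.540,.055,.033,-0.8)
p=snapshot('wrist'); save(p,'w3'); drum_y(p)
```

```text
clock 7.85 tcp [0.5425 0.0259 0.0367] head -1.04 F [-0.2 -1.   0.8] w 0.0413
-> shift [29.  -3.   3.7] turn [ 0.    -0.    -0.004]
drum axis y,slope [ 0.0628528 -0.0365942] n 23242 rms 0.0023257148759519147
```

View pics/w3.png

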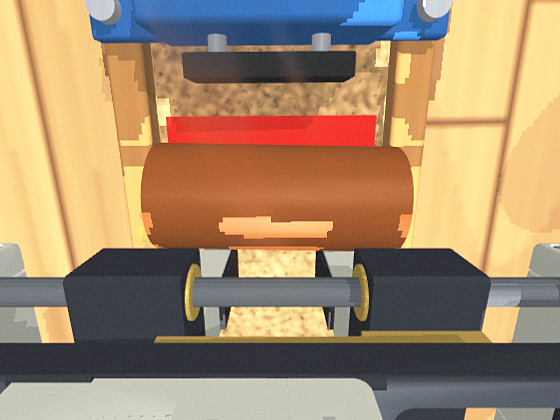

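play_rows(rows=[[[1, 0, 0], [0, 0, 0], 0.1], [[2, 0, 0], [0, 0, 0], 0.1], [[3, 0, 0], [0, 0, 0], 0.1], [[4, 0, 0], [0, 0, 0], 0.1], [[5, 0, 0], [0, 0, 0], 0.1], [[6, 0, 0], [0, 0, 0], 0.1], [[7, 0, 0], [0, 0, 0], 0.1], [[8, 0, 0], [0, 0, 0], 0.1]])

```text
clock: 8.57
tool_pos: [0.5426, 0.034, 0.0367]
tcp_rot: [-2.241, -2.201, -0.0]
contact_force: [-0.4, -0.2, 0.1]
grip_width: 0.0411
```

play_rows(rows=[[[1, 0, 0], [0, 0, 0], 0.1], [[2, 0, 0], [0, 0, 0], 0.1], [[3, 0, 0], [0, 0, 0], 0.1], [[4, 0, 0], [0, 0, 0], 0.1], [[5, 0, 0], [0, 0, 0], 0.1], [[6, 0, 0], [0, 0, 0], 0.1], [[7, 0, 0], [0, 0, 0], 0.1], [[8, 0, 0], [0, 0, 0], 0.1]])

```text
clock: 9.23
tool_pos: [0.5427, 0.042, 0.0367]
tcp_rot: [-2.241, -2.201, -0.0]
contact_force: [-0.7, -0.6, -0.4]
grip_width: 0.0416
```

Run:
```python
from h import *
go(.540,.055,.033,-0.8)
p=snapshot('wrist'); save(p,'w4'); drum_y(p); np.save('w4.npy',cloud(p))
c=cloud(p); im=p['frame']; v,u=np.mgrid[0:420,0:560]
B=c[(im.max(2)<70)&(c[...,2]>.03)&(c[...,2]<.06)&(c[...,1]>.1)&(c[...,1]<.14)&(abs(c[...,0]-.54)<.03)]
print(len(B),np.percentile(B[:,1],[1,5,50]))
```

```text
clock 9.23 tcp [0.5427 0.042  0.0367] head -1.03 F [-0.7 -0.6 -0.4] w 0.0416
-> shift [13.  -3.   3.7] turn [ 0.    -0.    -0.004]
drum axis y,slope [ 0.07892411 -0.03633644] n 23197 rms 0.0023234235873720328
2294 [0.11634164 0.11672961 0.12124231]
```

play_rows(rows=[[[1, 0, 0], [0, 0, 0], 0.1], [[2, 0, 0], [0, 0, 0], 0.1], [[3, 0, 0], [0, 0, 0], 0.1], [[4, 0, 0], [0, 0, 0], 0.1], [[5, 0, 0], [0, 0, 0], 0.1], [[6, 0, 0], [0, 0, 0], 0.1], [[7, 0, 0], [0, 0, 0], 0.1], [[7.5, 0, 0], [0, 0, 0], 0.1]])

```text
clock: 9.95
tool_pos: [0.5428, 0.0497, 0.0367]
tcp_rot: [-2.241, -2.202, -0.0]
contact_force: [0.2, 0.1, -1.1]
grip_width: 0.0415
```

play_rows(rows=[[[0.3, 0, 0], [0, 0, 0], 0.1], [[0.6, 0, 0], [0, 0, 0], 0.1], [[0.9, 0, 0], [0, 0, 0], 0.1], [[1.2, 0, 0], [0, 0, 0], 0.1], [[1.5, 0, 0], [0, 0, 0], 0.1], [[1.8, 0, 0], [0, 0, 0], 0.1], [[2.1, 0, 0], [0, 0, 0], 0.1], [[2.1, 0, 0], [0, 0, 0], 0.1]])

```text
clock: 10.62
tool_pos: [0.5429, 0.0516, 0.0367]
tcp_rot: [-2.241, -2.201, -0.0]
contact_force: [0.5, 0.1, -0.4]
grip_width: 0.0411
```

play_rows(rows=[[[0.2, 0, 0], [0, 0, 0], 0.1], [[0.4, 0, 0], [0, 0, 0], 0.1], [[0.6, 0, 0], [0, 0, 0], 0.1], [[0.8, 0, 0], [0, 0, 0], 0.1], [[1.0, 0, 0], [0, 0, 0], 0.1], [[1.2, 0, 0], [0, 0, 0], 0.1], [[1.4, 0, 0], [0, 0, 0], 0.1], [[1.4, 0, 0], [0, 0, 0], 0.1]])

```text
clock: 11.28
tool_pos: [0.5429, 0.0525, 0.0367]
tcp_rot: [2.242, 2.201, -0.0]
contact_force: [0.2, -0.8, 1.1]
grip_width: 0.0415
```

Run:
```python
from h import *
p=snapshot('wrist'); save(p,'w5'); drum_y(p)
```

```text
drum axis y,slope [ 0.0894215  -0.03664345] n 23156 rms 0.0023184750153362617
```

play_rows(rows=[[[0.1, 0, 0], [0, 0, 0], 0.1], [[0.2, 0, 0], [0, 0, 0], 0.1], [[0.3, 0, 0], [0, 0, 0], 0.1], [[0.4, 0, 0], [0, 0, 0], 0.1], [[0.5, 0, 0], [0, 0, 0], 0.1], [[0.6, 0, 0], [0, 0, 0], 0.1], [[0.7, 0, 0], [0, 0, 0], 0.1], [[0.8, 0, 0], [0, 0, 0], 0.1]])

```text
clock: 12.0
tool_pos: [0.5432, 0.0533, 0.0368]
tcp_rot: [2.241, 2.201, 0.0]
contact_force: [1.1, -3.0, 3.2]
grip_width: 0.0413
```

play_rows(rows=[[[0.05, 0, 0], [0, 0, 0], 0.1], [[0.1, 0, 0], [0, 0, 0], 0.1], [[0.15, 0, 0], [0, 0, 0], 0.1], [[0.2, 0, 0], [0, 0, 0], 0.1], [[0.25, 0, 0], [0, 0, 0], 0.1], [[0.3, 0, 0], [0, 0, 0], 0.1], [[0.35, 0, 0], [0, 0, 0], 0.1], [[0.4, 0, 0], [0, 0, 0], 0.1]])

```text
clock: 12.67
tool_pos: [0.5433, 0.0537, 0.0369]
tcp_rot: [2.241, 2.201, 0.0]
contact_force: [1.4, -4.9, 3.5]
grip_width: 0.0412
```

play_rows(rows=[[[0.1, 0, 0], [0, 0, 0], 0.1], [[0.2, 0, 0], [0, 0, 0], 0.1], [[0.3, 0, 0], [0, 0, 0], 0.1], [[0.4, 0, 0], [0, 0, 0], 0.1], [[0.5, 0, 0], [0, 0, 0], 0.1], [[0.6, 0, 0], [0, 0, 0], 0.1], [[0.6, 0, 0], [0, 0, 0], 0.1], [[0.6, 0, 0], [0, 0, 0], 0.1]])

```text
clock: 13.33
tool_pos: [0.5433, 0.0537, 0.0369]
tcp_rot: [2.241, 2.2, -0.0]
contact_force: [1.0, -5.7, 3.2]
grip_width: 0.0413
```

Run:
```python
from h import *
go(.54,.05,.033,-.8)
p=snapshot('wrist'); save(p,'w6'); drum_y(p); np.save('w6.npy',cloud(p))
s=monitor.sense(); print(s['contact_force'],s['ft_torque'])
```

```text
clock 13.33 tcp [0.5433 0.0537 0.0369] head -1.07 F [ 1.  -5.7  3.2] w 0.0413
-> shift [-3.8 -3.2  3.9] turn [ 0.001  0.001 -0.005]
drum axis y,slope [ 0.08995033 -0.0214478 ] n 22965 rms 0.002228950743540767
[ 0.55066807 -6.80210417  3.44844983] [-1.42201701 -0.27828081 -0.12669203]
```

View pics/w6.png

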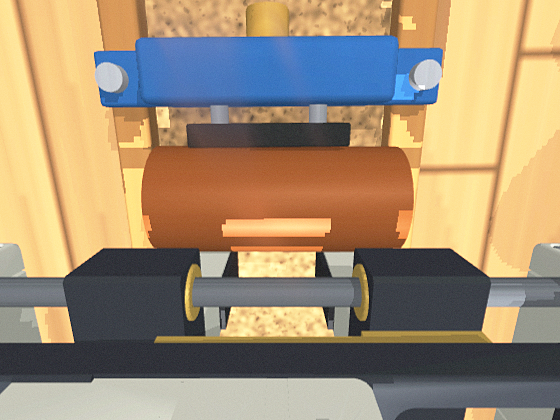

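play_rows(rows=[[[0.2, 0, 0], [0, 0, 0], 0.1], [[0.4, 0, 0], [0, 0, 0], 0.1], [[0.6, 0, 0], [0, 0, 0], 0.1], [[0.8, 0, 0], [0, 0, 0], 0.1], [[0.8, 0, 0], [0, 0, 0], 0.1], [[0.8, 0, 0], [0, 0, 0], 0.1], [[0.8, 0, 0], [0, 0, 0], 0.1], [[0.8, 0, 0], [0, 0, 0], 0.1]])

```text
clock: 14.05
tool_pos: [0.5433, 0.0538, 0.0369]
tcp_rot: [2.242, 2.199, -0.001]
contact_force: [1.2, -7.8, 3.5]
grip_width: 0.0416
```

play_rows(rows=[[[0.3, 0, 0], [0, 0, 0], 0.1], [[0.6, 0, 0], [0, 0, 0], 0.1], [[0.9, 0, 0], [0, 0, 0], 0.1], [[1.2, 0, 0], [0, 0, 0], 0.1], [[1.5, 0, 0], [0, 0, 0], 0.1], [[1.5, 0, 0], [0, 0, 0], 0.1], [[1.5, 0, 0], [0, 0, 0], 0.1], [[1.5, 0, 0], [0, 0, 0], 0.1]])

```text
clock: 14.72
tool_pos: [0.5434, 0.0539, 0.0369]
tcp_rot: [2.242, 2.198, -0.003]
contact_force: [0.9, -10.0, 4.0]
grip_width: 0.0415
```

play_rows(rows=[[[0.3, 0, 0], [0, 0, 0], 0.1], [[0.6, 0, 0], [0, 0, 0], 0.1], [[0.9, 0, 0], [0, 0, 0], 0.1], [[1.0, 0, 0], [0, 0, 0], 0.1], [[1.0, 0, 0], [0, 0, 0], 0.1], [[1.0, 0, 0], [0, 0, 0], 0.1], [[1.0, 0, 0], [0, 0, 0], 0.1], [[1.0, 0, 0], [0, 0, 0], 0.1]])

```text
clock: 15.38
tool_pos: [0.5434, 0.0539, 0.0369]
tcp_rot: [2.242, 2.197, -0.004]
contact_force: [1.6, -12.1, 4.8]
grip_width: 0.0412
```

play_rows(rows=[[[0, 0, 0], [0, 0, 0], 0.1], [[0, 0, 0], [0, 0, 0], 0.1], [[0, 0, 0], [0, 0, 0], 0.1], [[0, 0, 0], [0, 0, 0], 0.1], [[0, 0, 0], [0, 0, 0], 0.1], [[0, 0, 0], [0, 0, 0], 0.1], [[0, 0, 0], [0, 0, 0], 0.1], [[0, 0, 0], [0, 0, 0], 0.1]])

```text
clock: 16.05
tool_pos: [0.5434, 0.0539, 0.0369]
tcp_rot: [2.242, 2.197, -0.004]
contact_force: [1.7, -12.6, 4.2]
grip_width: 0.0411
```

play_rows(rows=[[[0, 0, 0], [0, 0, 0], 0.1], [[0, 0, 0], [0, 0, 0], 0.1], [[0, 0, 0], [0, 0, 0], 0.1], [[0, 0, 0], [0, 0, 0], 0.1], [[0, 0, 0], [0, 0, 0], 0.1], [[0, 0, 0], [0, 0, 0], 0.1], [[0, 0, 0], [0, 0, 0], 0.1], [[0, 0, 0], [0, 0, 0], 0.1]])

```text
clock: 16.72
tool_pos: [0.5434, 0.0539, 0.0369]
tcp_rot: [2.242, 2.197, -0.004]
contact_force: [0.2, -11.4, 4.8]
grip_width: 0.0414
```

play_rows(rows=[[[-0.7, 0, 0], [0, 0, 0], 0.1], [[-1.4, 0, 0], [0, 0, 0], 0.1], [[-2.1, 0, 0], [0, 0, 0], 0.1], [[-2.8, 0, 0], [0, 0, 0], 0.1], [[-3.5, 0, 0], [0, 0, 0], 0.1], [[-4.2, 0, 0], [0, 0, 0], 0.1], [[-5, 0, 0], [0, 0, 0], 0.1], [[-6.5, 0, 0], [0, 0, 0], 0.1]])

```text
clock: 17.38
tool_pos: [0.5422, 0.053, 0.0364]
tcp_rot: [-2.238, -2.202, -0.0]
contact_force: [0.3, 0.6, 0.5]
grip_width: 0.0413
```

play_rows(rows=[[[-3, 0, 0], [0, 0, 0], 0.1], [[-8, 0, 0], [0, 0, 0], 0.1], [[-16, 0, 0], [0, 0, 0], 0.1], [[-26, 0, 0], [0, 0, 0], 0.1], [[-38, 0, -5], [0, 0, 0], 0.1], [[-50, 0, -30], [0, 0, 0], 0.1], [[-60, 0, -65], [0, 0, 0], 0.1], [[-70, 0, -100], [0, 0, 0], 0.1]])

```text
clock: 18.05
tool_pos: [0.5402, -0.0208, 0.1372]
tcp_rot: [-2.242, -2.198, 0.004]
contact_force: [0.9, 0.1, 0.7]
grip_width: 0.0414
```

Run:
```python
from h import *
p=snapshot('wrist'); save(p,'w7'); drum_y(p)
go(.478,-.371,.16,-74.3)
```

```text
drum axis y,slope [0.01138484 0.        ] n 0 rms nan
clock 18.1 tcp [ 0.5453 -0.0236  0.1449] head -1.3 F [ 1.4 -2.1  4.1] w 0.0414
-> shift [-348.8  -59.3  -15.1] turn [ 0.009 -0.004  1.274]
  ret = _var(a, axis=axis, dtype=dtype, out=out, ddof=ddof,
  arrmean = um.true_divide(arrmean, div, out=arrmean,
  ret = ret.dtype.type(ret / rcount)
```

play_rows(rows=[[[-300, -51, -20], [0, 0, 0.95], -0.4], [[-300, -51, -20], [0, 0, 0.95], -0.4], [[-300, -51, -20], [0, 0, 0.95], -0.4], [[-300, -51, -20], [0, 0, 0.95], -0.4], [[-300, -51, -20], [0, 0, 0.95], -0.4], [[-300, -51, -20], [0, 0, 0.95], -0.4], [[-300, -51, -20], [0, 0, 0.95], -0.4], [[-300, -51, -20], [0, 0, 0.95], -0.4]])

```text
clock: 18.77
tool_pos: [0.4815, -0.327, 0.1581]
tcp_rot: [3.002, 0.907, -0.002]
contact_force: [-0.6, -0.8, 0.2]
grip_width: 0.0641
```

Run:
```python
from h import *
for n in ('wrist','top'):
    p=snapshot(n); c=cloud(p); save(p,n+'8')
    for r in regions_of(p,'chock')[:1]:
        P=c[r['pixels']]
        for a,b in((.015,.025),(.045,.07)):
            Q=P[(P[:,2]>a)&(P[:,2]<b)]; print(n,round(r['confidence'],2),a,len(Q)); 
            if len(Q)>5: print(rect(Q))
D=c[(c[...,2]>.05)&(c[...,2]<.075)&(abs(c[...,0]-.54)<.06)&(c[...,1]>.055)&(c[...,1]<.108)]
print('drum top view',rect(D),len(D))
go(.478,-.371,.12,-74.3)
```

```text
wrist 0.84 0.015 2010
(array([ 475.6, -369.4]), array([40.1, 69.9]), 15.8)
wrist 0.84 0.045 605
(array([ 475.7, -369.3]), array([18.5, 24.3]), 16.0)
drum top view (array([544.1,  85.8]), array([ 44.1, 111.2]), 89.4) 800
clock 18.97 tcp [ 0.4846 -0.318   0.1566] head -55.47 F [ 0.2 -0.1 -1.4] w 0.0645
-> shift [-35.5  40.   36.5] turn [-0.001 -0.     0.329]
```

play_rows(rows=[[[-36.5, 37.4, 20], [0, 0, 0.324], -0.4], [[-36.5, 37.4, 40], [0, 0, 0.324], -0.4], [[-36.5, 37.4, 60], [0, 0, 0.324], -0.4], [[-36.5, 37.4, 80], [0, 0, 0.324], -0.4], [[-36.5, 37.4, 86], [0, 0, 0.324], -0.4], [[-36.5, 37.4, 86], [0, 0, 0.324], -0.4], [[-36.5, 37.4, 86], [0, 0, 0.324], -0.4], [[-36.5, 37.4, 86], [0, 0, 0.324], -0.4]])

```text
clock: 19.63
tool_pos: [0.4776, -0.3689, 0.072]
tcp_rot: [3.11, 0.439, 0.003]
contact_force: [0.3, 0.1, 0.2]
grip_width: 0.0643
```

Run:
```python
from h import *
go(.4757,-.3694,.024,-74)
```

```text
clock 19.63 tcp [ 0.4776 -0.3689  0.072 ] head -73.92 F [0.3 0.1 0.2] w 0.0643
-> shift [-2.1 -0.1 48. ] turn [ 0.001 -0.002  0.001]
```

play_rows(rows=[[[-2, 0, 12], [0, 0, 0], -0.4], [[-2, 0, 24], [0, 0, 0], -0.4], [[-2, 0, 34], [0, 0, 0], -0.4], [[-2, 0, 42], [0, 0, 0], -0.4], [[-2, 0, 46], [0, 0, 0], -0.4], [[-2, 0, 48], [0, 0, 0], -0.4], [[-2, 0, 48], [0, 0, 0], -0.4], [[-2, 0, 48], [0, 0, 0], -0.4]])

```text
clock: 20.3
tool_pos: [0.4745, -0.3698, 0.0227]
tcp_rot: [3.111, 0.436, -0.0]
contact_force: [-0.3, 0.2, 0.2]
grip_width: 0.0642
```

play_rows(rows=[[[0, 0, 0], [0, 0, 0], 0.5], [[0, 0, 0], [0, 0, 0], 0.8], [[0, 0, 0], [0, 0, 0], 1], [[0, 0, 0], [0, 0, 0], 1], [[0, 0, 0], [0, 0, 0], 1], [[0, 0, 0], [0, 0, 0], 1], [[0, 0, 0], [0, 0, 0], 1], [[0, 0, 0], [0, 0, 0], 1]], newtons=20)

```text
clock: 20.97
tool_pos: [0.4746, -0.3699, 0.0229]
tcp_rot: [3.111, 0.436, 0.0]
contact_force: [1.0, -0.1, -0.0]
grip_width: 0.024
```

Run:
```python
from h import *
go(.4757,-.3694,.024,-74)
```

```text
clock 20.97 tcp [ 0.4746 -0.3699  0.0229] head -74.03 F [ 1.  -0.1 -0. ] w 0.024
-> shift [ 1.2 -0.1 -1.1] turn [ 0.    -0.    -0.001]
```

play_rows(rows=[[[0, 0, -10], [0, 0, 0], 1], [[0, 0, -30], [0, 0, 0], 1], [[0, 0, -60], [0, 0, 0], 1], [[0, 0, -90], [0, 0, 0], 1], [[4, -8, -120], [0, 0, -0.05], 1], [[14, -28, -130], [0, 0, -0.1], 1], [[27, -54, -130], [0, 0, -0.2], 1], [[40, -80, -130], [0, 0, -0.3], 1]])

```text
clock: 21.63
tool_pos: [0.4913, -0.2819, 0.1547]
tcp_rot: [3.008, 0.9, 0.003]
contact_force: [0.7, 0.8, -2.3]
grip_width: 0.0234
```

play_rows(rows=[[[24, -25, 0], [0, 0, -0.12], 1], [[48, -50, 0], [0, 0, -0.24], 1], [[72, -75, 0], [0, 0, -0.36], 1], [[96, -100, 0], [0, 0, -0.48], 1], [[120, -125, 0], [0, 0, -0.6], 1], [[144, -150, 0], [0, 0, -0.72], 1], [[168, -175, 0], [0, 0, -0.84], 1], [[190, -200, 0], [0, 0, -0.96], 1]])

```text
clock: 22.3
tool_pos: [0.5406, -0.0086, 0.1534]
tcp_rot: [2.25, 2.192, 0.0]
contact_force: [1.0, 0.7, -1.3]
grip_width: 0.0242
```

```bash
sed -i 's/s\[1\]+.08)/s[1]+.12)\&(c[...,1]>.055)/; s/\[s\[1\]+.035,0\]/[.09,0]/' h.py
python3 - <<'E'
from h import *
p=snapshot('wrist'); save(p,'w9'); c=cloud(p)
go(.541,.00,.11,-.7); drum_y(p)
r=regions_of(p,'chock'); 
for q in r[:1]:
    P=c[q['pixels']]; print('chock',q['confidence'],rect(P),np.percentile(P[:,2],[5,50,95]))
E
```

```text
clock 22.35 tcp [0.5414 0.0006 0.1534] head -0.58 F [ 0.6  6.4 -0.1] w 0.0238
-> shift [-0.8 -0.5 43.4] turn [ 0.001 -0.005  0.002]
drum axis y,slope [ 0.09051103 -0.01850874] n 8398 rms 0.000627013993921234
chock 0.58 (array([537. ,   8.3]), array([123.6, 113.7]), 0.7) [0.13697284 0.15002914 0.18361715]
```

View pics/w9.png

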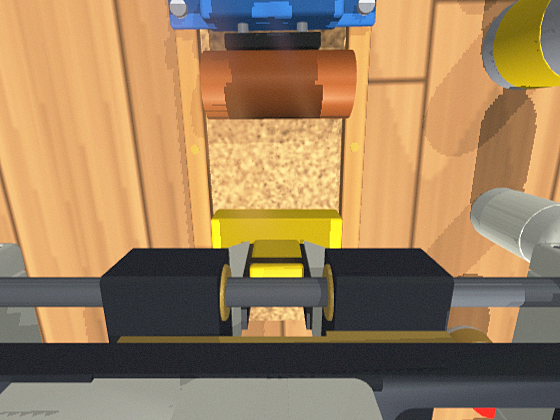

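play_rows(rows=[[[6, 0, 10], [0, 0, 0.007], 1], [[14, 0, 28], [0, 0, 0.007], 1], [[24, 0, 48], [0, 0, 0.007], 1], [[31, 0, 68], [0, 0, 0.007], 1], [[33, 0, 82], [0, 0, 0.007], 1], [[33, 0, 92], [0, 0, 0.007], 1], [[33, 0, 97], [0, 0, 0.007], 1], [[33, 0, 98], [0, 0, 0.007], 1]])

```text
clock: 23.07
tool_pos: [0.5407, 0.0212, 0.0536]
tcp_rot: [-2.266, -2.175, 0.003]
contact_force: [-0.3, -0.8, -0.8]
grip_width: 0.0237
```

Run:
```python
from h import *
p=snapshot('wrist'); save(p,'w10'); c=cloud(p)
go(.541,.0423,.045,-1); drum_y(p)
f=p['frame'].astype(int); yl=(f[...,0]>150)&(f[...,1]>130)&(f[...,2]<90)
m=yl&(abs(c[...,0]-.541)<.03)&(c[...,1]>.03)&(c[...,1]<.075)&(c[...,2]<.07)&(c[...,2]>.02)
P=c[m]; print(len(P),'chock front y pct',np.percentile(P[:,1],[50,90,97,99.5]),np.percentile(P[:,2],[5,50,95]))
# front edge slope
b=[(x,np.percentile(P[abs(P[:,0]-x)<.004,1],98)) for x in np.arange(.515,.57,.008) if (abs(P[:,0]-x)<.004).sum()>10]
print(np.polyfit(*np.array(b).T,1) if len(b)>2 else b)
```

```text
clock 23.12 tcp [0.5413 0.0214 0.0543] head -2.35 F [ 0.5 -1.3 -0.4] w 0.0238
-> shift [20.8 -1.2  9.3] turn [-0.001  0.001 -0.024]
drum axis y,slope [ 0.09053186 -0.01964203] n 21061 rms 0.0005618853163975424
4349 chock front y pct [0.03961821 0.04529982 0.04601599 0.07332966] [0.03523207 0.04993835 0.06443446]
[-0.25478288  0.18727212]
```

View pics/w10.png

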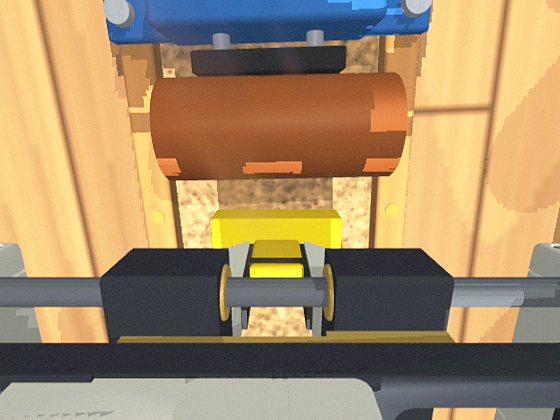

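play_rows(rows=[[[3, 0, 2], [0, 0, -0.012], 1], [[6, 0, 4], [0, 0, -0.024], 1], [[9, 0, 6], [0, 0, -0.024], 1], [[12, 0, 7], [0, 0, -0.024], 1], [[14, 0, 8], [0, 0, -0.024], 1], [[15, 0, 8], [0, 0, -0.024], 1], [[15, 0, 8], [0, 0, -0.024], 1], [[15, 0, 8], [0, 0, -0.024], 1]])

```text
clock: 23.78
tool_pos: [0.5422, 0.0377, 0.0468]
tcp_rot: [2.238, 2.205, 0.0]
contact_force: [-0.1, -0.5, -0.5]
grip_width: 0.0237
```

Run:
```python
from h import *
p=snapshot('wrist'); save(p,'w11'); c=cloud(p)
go(.541,.0423,.0435,-1); drum_y(p)
f=p['frame'].astype(int); yl=(f[...,0]>150)&(f[...,1]>130)&(f[...,2]<90)
v,u=np.mgrid[0:420,0:560]
m=yl&(abs(c[...,0]-.541)<.034)&(c[...,1]>.03)&(c[...,1]<.075)&(c[...,2]<.05)&(c[...,2]>.02)
P=c[m]; print(len(P),np.percentile(P[:,1],[50,90,97,99.5]),np.percentile(P[:,2],[5,50,95]))
b=[(x,np.percentile(P[abs(P[:,0]-x)<.004,1],95)) for x in np.arange(.511,.575,.008) if (abs(P[:,0]-x)<.004).sum()>10]
print(np.round(b,4).tolist())
```

```text
clock 23.83 tcp [0.5422 0.0376 0.0468] head -0.86 F [ 0.7  0.2 -0.8] w 0.0239
-> shift [ 4.7 -1.3  3.3] turn [0.    0.    0.002]
drum axis y,slope [ 0.09042027 -0.02002221] n 21045 rms 0.000561542076655531
3862 [0.05559167 0.06125724 0.06165833 0.06193973] [0.03748963 0.04315353 0.0446973 ]
[[0.511, 0.0618], [0.519, 0.0617], [0.527, 0.0616], [0.535, 0.0616], [0.543, 0.0614], [0.551, 0.0613], [0.559, 0.0612], [0.567, 0.061]]
```

View pics/w11.png

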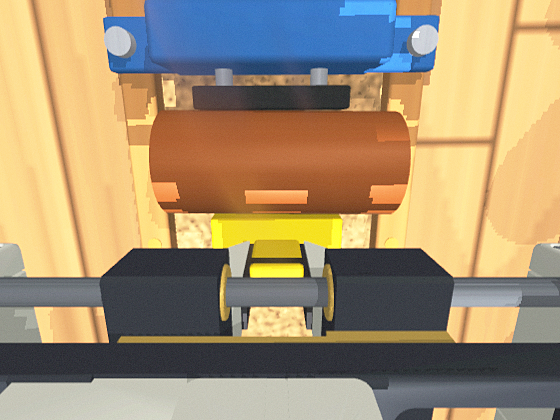

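play_rows(rows=[[[0.7, 0, 0], [0, 0, 0], 1], [[1.4, 0, 0], [0, 0, 0], 1], [[2, 0, 0.5], [0, 0, 0], 1], [[2, 0, 1.2], [0, 0, 0], 1], [[2, 0, 1.9], [0, 0, 0], 1], [[2, 0, 2.6], [0, 0, 0], 1], [[2, 0, 3.3], [0, 0, 0], 1], [[2, 0, 3.6], [0, 0, 0], 1]])

```text
clock: 24.5
tool_pos: [0.5421, 0.0396, 0.0429]
tcp_rot: [-2.238, -2.205, 0.0]
contact_force: [-0.1, -1.1, -2.0]
grip_width: 0.024
```

play_rows(rows=[[[0, 0, 0.2], [0, 0, 0], 1], [[0, 0, 0.4], [0, 0, 0], 1], [[0, 0, 0.6], [0, 0, 0], 1], [[0, 0, 0.8], [0, 0, 0], 1], [[0, 0, 1], [0, 0, 0], 1], [[0, 0, 1], [0, 0, 0], 1], [[0, 0, 1], [0, 0, 0], 1], [[0, 0, 1], [0, 0, 0], 1]])

```text
clock: 25.17
tool_pos: [0.5421, 0.0396, 0.0428]
tcp_rot: [-2.238, -2.205, -0.0]
contact_force: [-3.2, 0.1, 6.7]
grip_width: 0.0239
```

Seated on the floor (z stopped, 6.7 N up). Ease, release part way, lift.

play_rows(rows=[[[0, 0, -0.3], [0, 0, 0], 1], [[0, 0, -0.7], [0, 0, 0], 1], [[0, 0, -0.8], [0, 0, 0], 0.3], [[0, 0, -0.8], [0, 0, 0], 0.2], [[0, 0, -0.8], [0, 0, 0], 0.1], [[0, 0, -0.8], [0, 0, 0], 0], [[0, 0, -0.8], [0, 0, 0], 0], [[0, 0, -0.8], [0, 0, 0], 0]])

```text
clock: 25.83
tool_pos: [0.5423, 0.0397, 0.0429]
tcp_rot: [2.238, 2.205, 0.0]
contact_force: [-0.3, 0.3, 0.7]
grip_width: 0.0457
```

play_rows(rows=[[[0, 0, -4], [0, 0, 0], 0], [[0, 0, -12], [0, 0, 0], 0], [[0, 0, -25], [0, 0, 0], 0], [[0, 0, -45], [0, 0, 0], 0], [[-10, 0, -70], [0, 0, 0], 0], [[-30, 0, -95], [0, 0, 0], 0], [[-55, 0, -115], [0, 0, 0], 0], [[-70, 0, -125], [0, 0, 0], 0]])

```text
clock: 26.5
tool_pos: [0.5428, -0.0329, 0.1718]
tcp_rot: [2.236, 2.2, 0.005]
contact_force: [-0.5, -0.9, -0.7]
grip_width: 0.0464
```

Run:
```python
from h import *
p=snapshot('wrist'); save(p,'w12'); c=cloud(p); go(.54,0,.2,-1); drum_y(p)
f=p['frame'].astype(int); yl=(f[...,0]>150)&(f[...,1]>130)&(f[...,2]<90)
m=yl&(abs(c[...,0]-.541)<.06)&(c[...,1]>.01)&(c[...,1]<.075)
for a,b in((.03,.046),(.066,.082)):
    Q=c[m&(c[...,2]>a)&(c[...,2]<b)]; print(a,len(Q),rect(Q),np.percentile(Q[:,2],[5,50,95]))
```

```text
clock 26.55 tcp [ 0.5434 -0.0364  0.1728] head -1.17 F [ 0.1 -2.5  0.7] w 0.0459
-> shift [ 36.2  -3.9 -27.3] turn [ 0.007  0.003 -0.003]
drum axis y,slope [ 0.09148921 -0.0174326 ] n 2794 rms 0.000683875756131916
0.03 2993 (array([552.2,  43.8]), array([42.1, 93.7]), 89.9) [0.03803722 0.03926725 0.04047344]
0.066 779 (array([540.5,  43.3]), array([17.9, 24.2]), 89.1) [0.07088373 0.07313885 0.07442765]
```

View pics/w12.png

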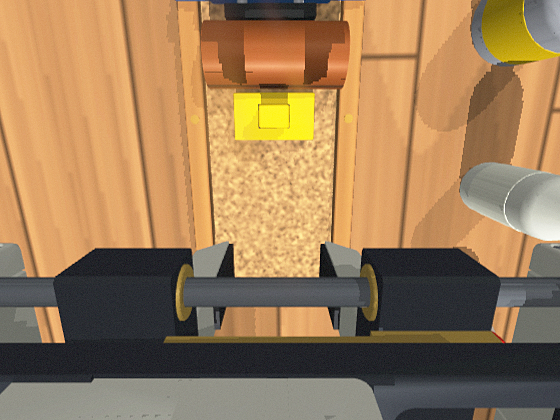

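```bash
python3 -c "
from h import *
print(sign_off())"
```

```text
the job is handed in; nothing more can be done
None
```

The drum was rolled up to the gauge and held there. The chock then went in behind it, and the job was handed in at about 26.6 s of the 72 s allowed.

- **Drum push:** I rolled it slowly with the part-open fingers until it squared up on the nose bar. I held it for about 1.3 s with 11–13 N at the wrist. The lane takes up part of that, so I estimate about 8–12 N on the nose bar. No wrist reading was above 13 N, though I only saw the reading at the end of each move.
- **Chock:** I gripped it by its upright and set it down behind the drum. It stopped on the lane floor with about 7 N before I released it.
- **Last check (wrist camera, arm clear):**
  - The drum's axis is at y = 0.0915, and the red strip's centre at 0.090–0.092, depending on the camera.
  - The chock is flat, with its block top about 19 mm above the lane floor, and sits across the lane within about 1° of the drum's axis.
  - The gap between chock and drum is about 2–3 mm.
- **Disagreements:** The wrist and top cameras differed by about 2 mm on the strip's position. The first outline of the chock's base in the last picture came out too wide because a little of the surroundings was included, so I used the upright to place its centre.
- **Not checked:** I did not measure the bystanders again at the end. The arm's path kept clear of them.

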